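# Bring the lead bay under the chute and tip the offcuts in

## Task

Turn the rotary sorting tray until the bay that already holds the lead offcuts stands squarely under the chute. Then press the rubber pad of the tipping pan down so that the two lead offcuts in the pan slide down the chute into that bay, and let the pan go. Do not touch the two offcuts with the fingers, and leave the bay under the chute.

Things in the scene. Friction and masses are not known exactly. Their poses are not given: they have to be found in the camera images.
- station: Fixed plywood base. Origin on the bench under the tray's vertical axis; +y points from there to the chute, z up. Tray: wood, 300 mm across, walls up to z 55 mm (hub 65), four equal quarter bays. Chute: sheet metal, 66 mm wide, mouth at y 62 to 111 mm, z 77 mm. Pan: dark metal, behind the chute, hinged along x at y 185, z 203 mm. Chute, cheeks and pan fill x -55 to 55, y 58 to 282 mm, up to z 250 mm (pan tipped: 290).
- lead_bay (a point): Middle of the lead bay's floor, 90 mm from the tray's axis, 25 mm up; turns with the tray. Its x and y axes lie along the bay's dividers (5 mm thick, 30 mm tall), 63.6 mm from it on the -x and -y sides. The bay holds grey lead came offcuts; the other bays hold a wooden block, erasers, or thin nails (all fixed). Squarely under the chute: this point on the station's +y axis.
- peg (a point): Top centre of one of the tray's four equal upright dark wooden pegs: round, 14 mm thick, 138 mm from the tray's axis, top 105 mm above the bench, free for 45 mm below that. They stand at the dividers' outer ends, 90 deg apart; this one is 135 deg anticlockwise (from above) of the lead bay's middle. Moved round the axis (about 1 N), it turns the tray, either way; the tray stays where left.
- press_pad (a point): Centre of the top of the black rubber press pad, 36 x 34 mm, on an arm of the pan's axle, beside the chute; at rest at x -95, y 131, z 234 mm of the station, sloping 29 deg, higher towards the tray. Pressed straight down 60 mm to its stop (1 to 2 N) it tips the pan by 60 deg; held down a second, the offcuts slide out. A weak spring returns it.
- offcut_1: Loose grey offcut of H-section lead came, 9 x 26 x 6 mm, 15 g, lying in the pan at the start. Origin: centre of its underside; y along its length.
- offcut_2: Loose grey offcut of H-section lead came, 10 x 27 x 6 mm, 15 g, lying in the pan beside the other. Origin: centre of its underside; y along its length.

How it is judged:
By the outcome, as a careful person would: the job done as asked, in the order asked, and still so for the second after the job is handed in, with the robot touching nothing.
It also fails if it takes over 56 s, if anything falls off the work surface, if the arm or the gripper's body presses on something with over 40 N, if the wrist force passes 120 N, or if a joint passes its speed limit or range.

## Robot

A 6-joint arm with a two-finger parallel gripper is mounted at the origin on a cart in front of the work surface, level with it; the furniture and walls round the work are solid. World frame = base frame: x ahead of the robot, y to its left, z up, the work surface at z = 0. Lengths are in mm, angles in rad, forces in N, time in s.
With the tool pointing down it reaches from about 350 to 975 mm from the base axis. Payload 7.1 kg.
Tool frame: the origin (TCP) lies on the front face of the gripper's body, between the roots of the fingers; the fingertips stand 80 mm ahead of it and the grasp point (between the pads) lies 61 mm ahead of it (env.tips_ahead is the distance from the TCP to the fingertips, in mm); z points along the fingers, y is the direction in which the jaws open and shut (so a half turn about z gives the same grasp; the last joint's range is limited). The gripper opens to 88 mm and grips with 3 to 60 N. Pads are 20 mm wide; open, the fingers measure 115 mm over their backs; the gripper's body (75 mm by 178 mm) begins 61 mm behind the grasp point.
Start: joints at [1.235, 0.423, 1.63, -0, 1.089, -0.019], TCP at [194.673, 593.892, 302.675] pointing down, gripper open.
Joint ranges: [-3, 3], [-0.9, 2.11], [0.09, 2.58], [-1.31, 4.45], [0.11, 2.69], [-2.54, 2.54]. Speed limits (rad/s): [2.39, 2.39, 3.01, 3.14, 3.14, 3.14].

## Interface

Orientations are given as a unit quaternion [x, y, z, w].
In Python, from station import env, set_gripper, viewer, workorder gives the robot as it stands. Calls block until the motion is done:
- env.reach(position, orientation): joint-space move of the TCP to a pose.
- env.move_l(position, rot=None, rate=150, f_stop=None): straight line of the TCP; rot=None keeps the orientation; rate is the mean speed in mm/s. With f_stop (N) it stops when the force on the tool has changed by that much, and returns True; else False.
- env.move_joints(angles): joint-space move.
- set_gripper(opening): finger opening in mm; the grip force is fixed at half the most; returns when the fingers have stopped.
- env.hold(seconds).
- env.ik(position, orientation): joint angles nearest the present ones, or None.
- env.read_state(): the state.
- viewer.camera(name): name is "scene" or "top" or "wrist"; returns the picture (384x512x3 uint8, blue, green, red); there is no depth.
- viewer.camera_params(name): a dict with "fx", "fy", "cx", "cy" (pixels), "dist" ([k1, k2, p1, p2, k3] as OpenCV has them; the pictures are not rectified), "pose" (4x4, takes a point from camera to world coordinates); the wrist camera has in their place "tool_from_camera" (4x4, takes a point from camera to tool coordinates, whose origin is the TCP and whose axes are the flange's). Camera axes: x right, y up, looking along -z (the intrinsics and any distortion apply to the point x, -y, -z); pixel columns grow to the right and rows downward; lengths in mm; the calibration is good to about 2 mm. A picture is of the moment at which its call begins: read the wrist's pose just before it. camera_params takes no time and is no camera call.
A pose or a line that the arm cannot do raises env.IKError and nothing moves.
- workorder.sign_off(): hands the job in, once; it reports no verdict.
The state is a dict: "time_s": time; "qpos": joint angles; "dq": joint speeds; "tau": joint torques, N m; "tool_pos": TCP position; "orientation": TCP orientation; "force": force on the tool from outside, world axes, zero at the start; "wrist_torque": the same for the moment, N m; "width": finger opening in mm.
Only numpy, scipy, OpenCV 4.12 (cv2) and the standard library are available. Lean on these libraries where they do the work, as an engineer would, in place of code of your own. Each camera call takes 0.05 s, during which the arm holds its last target.

## Working session

There is one attempt and no reset: what is moved stays moved. The work goes in short steps, each a Python script; the robot and the scene stay as the last script left them, time stands still between calls to the robot, and variables do not carry over. Pictures are saved under pics/ and viewed, and the job is handed in when it is done.

```bash
ls; mkdir -p pics
python3 - <<'E'
from station import env,set_gripper,viewer,workorder
import cv2,numpy as np
np.set_printoptions(precision=4,suppress=True)
for n in ["scene","top","wrist"]:
    cv2.imwrite(f"pics/a_{n}.png",viewer.camera(n)); print(n,viewer.camera_params(n))
print(env.read_state())
E
```

```text
pics
scene {'fx': 434.8053984320602, 'fy': 434.8053984320602, 'cx': 256.02695688906203, 'cy': 192.549027481162, 'dist': array([-0.1317,  0.    ,  0.    ,  0.    ,  0.    ]), 'pose': array([[   0.6844,    0.4487,   -0.5747,  -50.964 ],
       [  -0.7289,    0.3999,   -0.5557, -606.8584],
       [  -0.0196,    0.7992,    0.6007,  770.7537],
       [   0.    ,    0.    ,    0.    ,    1.    ]])}
top {'fx': 374.8062965999178, 'fy': 374.8062965999178, 'cx': 250.90266391606733, 'cy': 191.2954359261828, 'dist': array([-0.0124,  0.    ,  0.    ,  0.    ,  0.    ]), 'pose': array([[   0.0006,    0.9982,   -0.0603,  457.5877],
       [  -1.    ,    0.0004,   -0.0036,  -39.737 ],
       [  -0.0035,    0.0603,    0.9982, 1025.7603],
       [   0.    ,    0.    ,    0.    ,    1.    ]])}
wrist {'fx': 288.783483018519, 'fy': 288.783483018519, 'cx': 255.0851288966206, 'cy': 189.11230702891663, 'dist': array([-0.0238,  0.    ,  0.    ,  0.    ,  0.    ]), 'tool_from_camera': array([[ -0.0005,   0.965 ,   0.2623,  71.3117],
       [  1.    ,   0.0003,   0.0008,   1.3619],
       [  0.0007,   0.2623,  -0.965 , -82.0508],
       [  0.    ,   0.    ,   0.    ,   1.    ]])}
{'time_s': 0.15, 'qpos': array([ 1.235 ,  0.4237,  1.6305,  0.    ,  1.0886, -0.019 ]), 'dq': array([-0.0011, -0.0019, -0.0021, -0.0008, -0.0015,  0.0012]), 'tau': array([ -0.0001, -54.4983, -27.3919,   0.0645,   0.0205,  -0.0001]), 'tool_pos': array([194.5536, 593.6208, 302.0987]), 'orientation': array([ 0.1577,  0.9875, -0.0005, -0.0001]), 'force': array([-0.2818, -0.2094,  0.1926]), 'wrist_torque': array([ 0.026 , -0.0557, -0.0066]), 'width': 87.81832927158382}
```

View pics/a_scene.png

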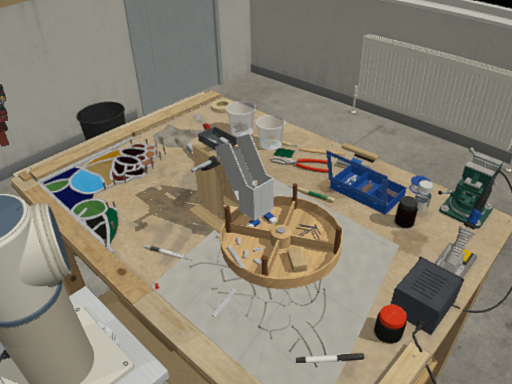

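View pics/a_top.png

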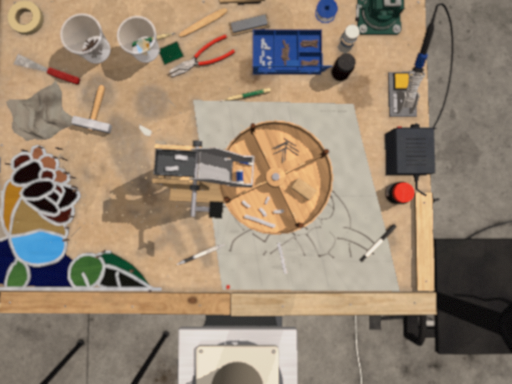

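Run:
```python
import cv2
i=cv2.imread("pics/a_top.png"); cv2.imwrite("pics/a_top_c.png",cv2.resize(i[100:300,150:400],None,fx=3,fy=3,interpolation=2))
```

```text
(no output)
```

View pics/a_top_c.png

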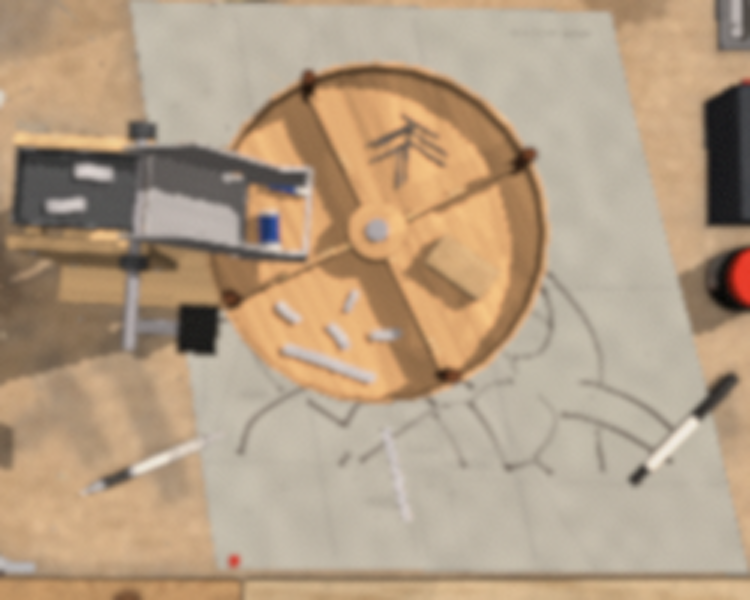

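Run:
```python
import cv2
i=cv2.imread("pics/a_scene.png"); cv2.imwrite("pics/a_scene_c.png",cv2.resize(i[110:300,180:360],None,fx=3,fy=3,interpolation=2))
```

```text
(no output)
```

View pics/a_scene_c.png

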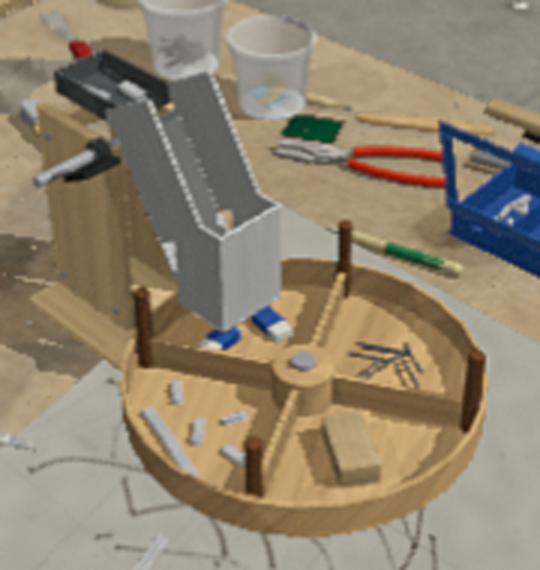

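```bash
cat > h.py <<'E'
import cv2,numpy as np
np.set_printoptions(precision=3,suppress=True)
def toworld(viewer,name,px,z,T=None):
    p=viewer.camera_params(name); K=np.array([[p['fx'],0,p['cx']],[0,p['fy'],p['cy']],[0,0,1]])
    u=cv2.undistortPoints(np.array(px,float).reshape(-1,1,2),K,p['dist']).reshape(-1,2)
    P=p['pose'] if 'pose' in p else T@p['tool_from_camera']
    d=np.c_[u[:,0],-u[:,1],-np.ones(len(u))]@P[:3,:3].T
    z=np.broadcast_to(z,len(u))
    return P[:3,3]+d*((z-P[2,3])/d[:,2])[:,None]
def topx(viewer,name,X,T=None):
    p=viewer.camera_params(name); K=np.array([[p['fx'],0,p['cx']],[0,p['fy'],p['cy']],[0,0,1]])
    P=p['pose'] if 'pose' in p else T@p['tool_from_camera']
    c=(np.array(X,float)-P[:3,3])@P[:3,:3]
    return cv2.projectPoints((c*[1,-1,-1]),np.zeros(3),np.zeros(3),K,p['dist'])[0].reshape(-1,2)
E
python3 - <<'E'
from station import viewer
from h import *
c=np.array([(308,76),(525,155),(231,298),(448,375),(376,230)])/3+[150,100]
w=toworld(viewer,"top",c,[105,105,105,105,65]);print(w)
m=w[:4].mean(0);print(m,np.linalg.norm(w[:4]-m,axis=1)); print(np.degrees(np.arctan2(*(w[:4]-m).T[[1,0]])))
# pad corners top view (px crop) z~234; chute mouth corners z77; scene pegs
s=np.array([(346,226),(142,293),(478,353),(254,442),(302,358)])/3+[180,110]
w2=toworld(viewer,"scene",s,[105,105,105,105,65]);print("scene",w2)
print("pad",toworld(viewer,"top",np.array([(180,308),(216,308),(215,352),(180,350),(197,330)])/3+[150,100],234))
print("pan far corners/ chute lips",toworld(viewer,"top",np.array([(311,170),(307,258)])/3+[150,100],[77+60,77+60]))
E
```

```text
[[ 677.679  -40.753  105.   ]
 [ 611.626 -219.924  105.   ]
 [ 493.412   22.3    105.   ]
 [ 430.632 -155.037  105.   ]
 [ 553.389  -99.171   65.   ]]
[553.337 -98.354 105.   ] [137.035 134.822 134.716 135.165]
[  24.856  -64.384  116.413 -155.205]
scene [[ 676.787  -45.973  105.   ]
 [ 494.482   19.317  105.   ]
 [ 615.489 -226.168  105.   ]
 [ 430.671 -162.026  105.   ]
 [ 555.682 -100.378   65.   ]]
pad [[481.326  49.522 234.   ]
 [481.34   24.147 234.   ]
 [450.416  24.692 234.   ]
 [451.8    49.314 234.   ]
 [465.852  37.443 234.   ]]
pan far corners/ chute lips [[594.183 -43.127 137.   ]
 [523.912 -39.966 137.   ]]
```

Run:
```python
from station import env,set_gripper,viewer
import cv2,numpy as np
from scipy.spatial.transform import Rotation as R
env.reach([440,-30,400],[0,1,0,0]); env.hold(0.2)
s=env.read_state(); im=viewer.camera("wrist")
np.savez("b.npz",p=s['tool_pos'],q=s['orientation']); cv2.imwrite("pics/b.png",im); print(s['time_s'],s['tool_pos'],s['orientation'],s['qpos'])
```

```text
2.7583 [440.11818022 -29.63983657 399.90159304] [-3.59326565e-04  9.99999932e-01  7.89510892e-06 -7.84528335e-05] [-9.42244694e-02  2.81397129e-02  1.90824966e+00  9.64726958e-07
  1.20536097e+00 -1.66573979e+00]
```

View pics/b.png

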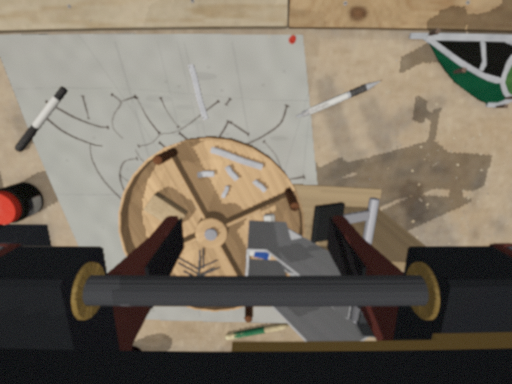

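Run:
```python
from station import env,set_gripper,viewer
import cv2,numpy as np
env.reach([625,-40,390],[0,1,0,0]); env.hold(0.2)
s=env.read_state(); im=viewer.camera("wrist")
np.savez("c.npz",p=s['tool_pos'],q=s['orientation']); cv2.imwrite("pics/c.png",im); print(s['time_s'],s['tool_pos'],s['qpos'])
cv2.imwrite("pics/c2.png",cv2.resize(im[60:310,90:440],None,fx=2.28,fy=2.28,interpolation=2))
```

```text
3.775 [623.93913806 -39.96411759 390.83137829] [-8.29802099e-02  3.39311224e-01  1.54420355e+00 -5.21929142e-05
  1.25745237e+00 -1.65372913e+00]
```

View pics/c2.png

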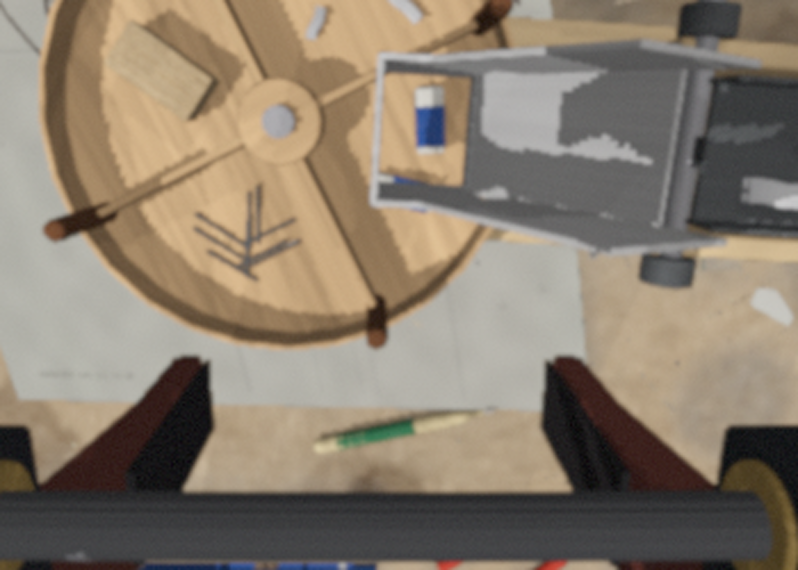

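```bash
cat >> h.py <<'E'
from scipy.spatial.transform import Rotation as R
def Tf(f):
    d=np.load(f); T=np.eye(4); T[:3,:3]=R.from_quat(d['q']).as_matrix(); T[:3,3]=d['p']; return T
E
python3 - <<'E'
from station import viewer
from h import *
T=Tf("c.npz")
f=lambda px,z: toworld(viewer,"wrist",np.array(px)/2.28+[90,60],z,T)
print("hub,pegs",f([(279,121),(495,8),(54,231),(376,340)],[65,105,105,105]))
a=f([(705,45),(672,250),(709,18),(667,270)],203); print("axle",a, np.degrees(np.arctan2(*(a[0]-a[1])[:2])))
a=f([(717,47),(682,243)],212);print(a)
Tb=Tf("b.npz")
print("b hub pegs",toworld(viewer,"wrist",[(211,234),(170,152),(292,193)],[65,105,105],Tb))
E
python3 - <<'E'
import cv2
i=cv2.imread("pics/b.png"); cv2.imwrite("pics/b2.png",cv2.resize(i[130:330,110:390],None,fx=2.8,fy=2.8,interpolation=2))
E
```

```text
hub,pegs [[ 556.111  -97.555   65.   ]
 [ 498.764   22.671  105.   ]
 [ 615.765 -222.137  105.   ]
 [ 681.013  -39.346  105.   ]]
axle [[526.139  88.637 203.   ]
 [607.203  84.862 203.   ]
 [516.304  89.002 203.   ]
 [615.801  83.735 203.   ]] -87.33360004350244
[[527.708  89.035 212.   ]
 [602.512  84.484 212.   ]]
b hub pegs [[ 555.147  -97.695   65.   ]
 [ 421.178 -140.237  105.   ]
 [ 476.966   21.4    105.   ]]
```

View pics/b2.png

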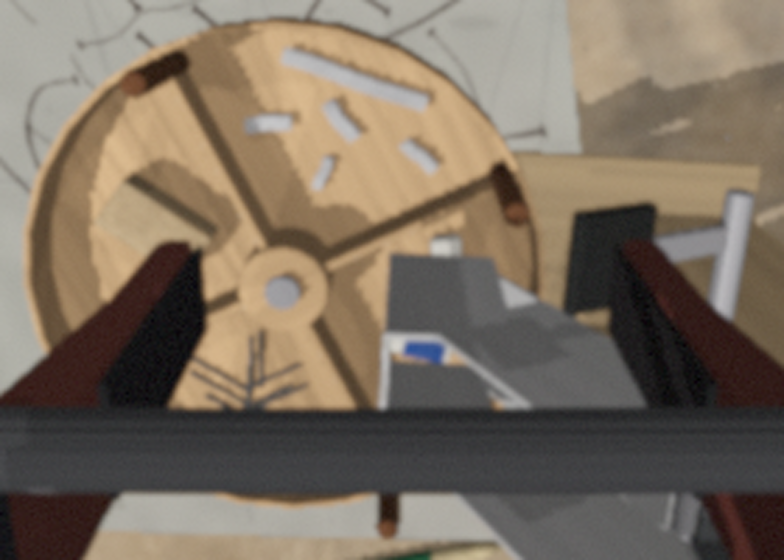

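View pics/c.png

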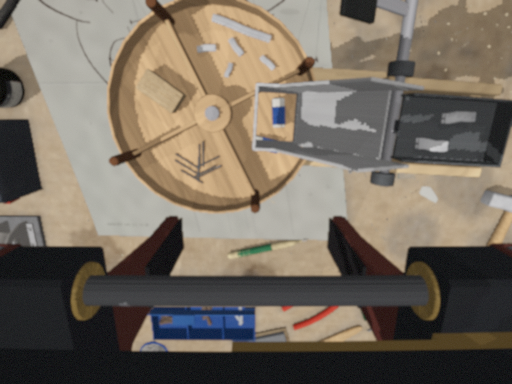

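Run:
```python
from station import viewer
from h import *
from scipy.optimize import least_squares
Tb,Tc=Tf("b.npz"),Tf("c.npz")
b=toworld(viewer,"wrist",np.array([(388,530),(516,212),(138,84)])/2.8+[110,130],105,Tb)
c=toworld(viewer,"wrist",np.r_[np.array([(376,338),(56,230)])/2.28+[90,60],[(311,62),(152,5)]],105,Tc)
t=toworld(viewer,"top",np.array([(308,76),(525,155),(231,298),(448,375)])/3+[150,100],105)
obs=[(b,[0,1,2]),(c,[0,3,1,2]),(t,[0,3,1,2])]
def r(p,obs=obs):
    o=[]
    for w,k in obs:
        a=p[2]+np.radians(90)*np.array(k); o+=[w[:,:2]-p[:2]-138*np.c_[np.cos(a),np.sin(a)]]
    return np.concatenate(o).ravel()
for oo in [obs[:1],obs[1:2],obs[2:],obs]:
    s=least_squares(r,[554,-99,.44],args=(oo,)); print(s.x[:2],np.degrees(s.x[2]),r(s.x,oo).round(1))
ax=s.x[:2]
print("hub b", toworld(viewer,"wrist",np.array([(283,291)])/2.8+[110,130],65,Tb))
padb=toworld(viewer,"wrist",np.array([(575,212),(655,206),(566,304)])/2.8+[110,130],234,Tb);print(padb)
# project station guesses
for yaw in (0,-3,-6):
    y=np.radians(yaw);M=np.array([[np.cos(y),-np.sin(y)],[np.sin(y),np.cos(y)]])
    P=np.array([(-95,131,234),(-55,185,203),(55,185,203),(-33,62,77),(33,62,77),(-38,185,203),(38,185,203)],float)
    W=np.c_[P[:,:2]@M.T+ax,P[:,2]]
    print(yaw,"top3x",((topx(viewer,"top",W)-[150,100])*3).round(0).tolist(),"\n c2",((topx(viewer,"wrist",W,Tc)-[90,60])*2.28).round(0).tolist())
```

```text
[555.573 -97.827] 25.446269582986222 [ 0.4 -0.2 -1.1 -1.6  0.8  1.9]
[556.998 -97.331] 25.53855498519577 [-1.7 -1.5 -1.3  0.9 -0.4  0.   3.5  0.5]
[553.337 -98.354] 25.416811811338608 [-0.3 -1.6 -0.9  3.1 -0.7 -4.   1.9  2.5]
[555.281 -97.837] 25.458940460247042 [ 0.7 -0.3 -0.8 -1.6  1.1  1.9 -0.1 -0.8  0.6  1.5  1.1  0.5  5.3  0.9
 -2.2 -2.2 -3.   2.5 -2.5 -4.5 -0.   2.1]
hub b [[555.025 -97.578  65.   ]]
[[452.055  25.91  234.   ]
 [450.022  51.683 234.   ]
 [484.383  24.712 234.   ]]
0 top3x [[203.0, 338.0], [134.0, 283.0], [135.0, 135.0], [302.0, 265.0], [302.0, 188.0], [134.0, 260.0], [135.0, 158.0]] 
 c2 [[603.0, -184.0], [709.0, -27.0], [677.0, 257.0], [382.0, 60.0], [382.0, 177.0], [704.0, 21.0], [681.0, 217.0]]
-3 top3x [[196.0, 328.0], [130.0, 270.0], [139.0, 122.0], [300.0, 261.0], [304.0, 184.0], [132.0, 247.0], [138.0, 145.0]] 
 c2 [[616.0, -160.0], [713.0, 1.0], [667.0, 279.0], [385.0, 66.0], [379.0, 182.0], [705.0, 47.0], [673.0, 240.0]]
-6 top3x [[190.0, 318.0], [127.0, 257.0], [144.0, 109.0], [298.0, 257.0], [307.0, 180.0], [130.0, 234.0], [142.0, 132.0]] 
 c2 [[628.0, -134.0], [715.0, 28.0], [656.0, 301.0], [387.0, 72.0], [376.0, 187.0], [705.0, 74.0], [664.0, 262.0]]
```

```bash
cat >> h.py <<'E'
AX=np.array([555.3,-97.8])
def q(deg):
    a=np.radians(deg); y=np.array([np.cos(a),np.sin(a),0]); z=np.array([0,0,-1.])
    return R.from_matrix(np.c_[np.cross(y,z),y,z]).as_quat()
def pegpos(deg,z,off=0):
    a=np.radians(deg); return [AX[0]+138*np.cos(a),AX[1]+138*np.sin(a),z]
E
python3 - <<'E'
from station import env,set_gripper,viewer
from h import *
import cv2
a=-64.5
for d in np.linspace(a,-138,7): print(env.ik(pegpos(d,150),q(d+90)))
env.reach(pegpos(a,290),q(a+90)); set_gripper(45); env.hold(.1)
s=env.read_state(); T=np.eye(4)
np.savez("d.npz",p=s['tool_pos'],q=s['orientation'])
cv2.imwrite("pics/d.png",viewer.camera("wrist")); print(s['time_s'],s['tool_pos'],s['qpos'])
T=Tf("d.npz"); print(topx(viewer,"wrist",[pegpos(a,105)],T))
E
```

```text
[-0.365  0.654  1.643 -0.     0.845 -0.81 ]
[-0.395  0.628  1.697 -0.     0.817 -0.627]
[-0.42   0.599  1.758 -0.     0.785 -0.437]
[-0.436  0.568  1.822 -0.     0.751 -0.24 ]
[-0.443  0.537  1.888 -0.     0.717 -0.033]
[-0.439  0.506  1.953 -0.     0.682  0.185]
[-0.422  0.478  2.013 -0.     0.651  0.416]
5.5833 [ 614.678 -222.428  289.96 ] [-0.365  0.478  1.572 -0.     1.091 -0.81 ]
[[254.172 188.737]]
```

View pics/d.png

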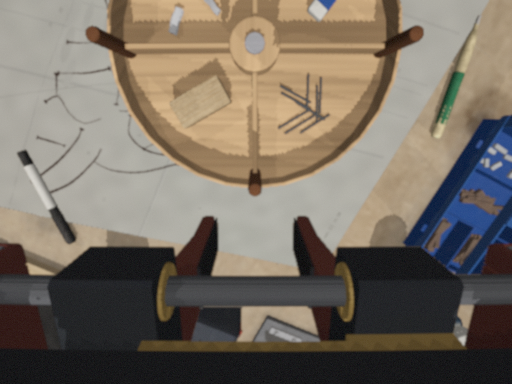

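Run:
```python
from station import env,set_gripper,viewer
from h import *
import cv2
a=-64.5
print(env.move_l(pegpos(a,150),rate=150,f_stop=8))
set_gripper(18)
s=env.read_state(); print(s['time_s'],s['force'],s['width'])
for d in np.linspace(a,-138,9)[1:]:
    env.move_l(pegpos(d,150),rot=q(d+90),rate=110)
    print(env.read_state()['force'])
set_gripper(10)
env.hold(.2)
s=env.read_state(); print(s['time_s'],s['tool_pos'],s['force'],s['width'])
cv2.imwrite("pics/e_top.png",cv2.resize(viewer.camera("top")[100:300,150:400],None,fx=3,fy=3,interpolation=2))
```

```text
False
7.3333 [ 0.156 -0.593 -0.849] 17.82166154327722
[-0.352  0.118 -0.912]
[-0.8    0.406  0.373]
[-1.276 -0.286 -0.055]
[-0.3   -0.412 -0.007]
[-0.71  -0.365 -0.359]
[-0.989 -0.326 -0.174]
[-0.071 -0.17   0.162]
[-0.561  0.509  0.295]
10.5833 [ 453.354 -190.385  150.158] [ 1.449  1.141 -0.071] 13.401396674666119
```

View pics/e_top.png

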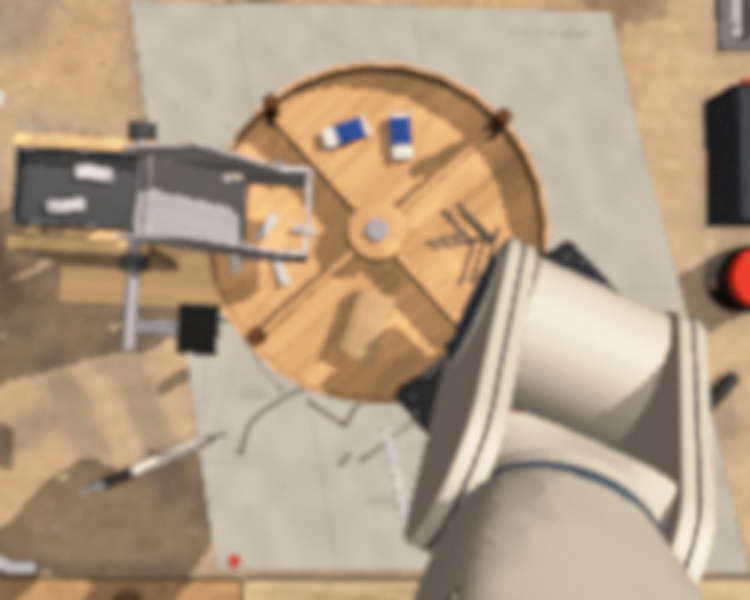

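Run:
```python
from station import env,set_gripper,viewer
from h import *
import cv2
set_gripper(34)
env.move_l(pegpos(-138,230),rate=200)
env.reach([590,-60,390],[0,1,0,0]); env.hold(.15)
s=env.read_state(); im=viewer.camera("wrist")
np.savez("e.npz",p=s['tool_pos'],q=s['orientation']); cv2.imwrite("pics/e.png",im); print(s['time_s'])
cv2.imwrite("pics/e2.png",cv2.resize(im[0:240,70:390],None,fx=2.5,fy=2.5,interpolation=2))
y=np.radians(-3);M=np.array([[np.cos(y),-np.sin(y)],[np.sin(y),np.cos(y)]])
def S(x,yy): return M@[x,yy]+AX
print("pad",S(-95,131),S(-101,129))
a=np.radians(14); yv=np.r_[M@[0,1],0]; xs=np.r_[M@[1,0],0]; z=xs*np.sin(a)+np.array([0,0,-np.cos(a)])
Q=R.from_matrix(np.c_[np.cross(yv,z),yv,z]).as_quat(); print(Q)
for tz in (330,290,242,176):
    tip=np.r_[S(-98,129),tz]; print(tz,tip-80*z,env.ik(tip-80*z,Q))
```

```text
13.6917
pad [467.286  37.992] [461.19   36.309]
[ 0.026  0.992 -0.003  0.122]
330 [444.858  37.165 407.624] [ 0.072 -0.062  1.994 -0.037  0.967 -1.429]
290 [444.858  37.165 367.624] [ 0.072 -0.015  2.047 -0.039  0.868 -1.424]
242 [444.858  37.165 319.624] [ 0.072  0.053  2.103 -0.044  0.744 -1.417]
176 [444.858  37.165 253.624] [ 0.072  0.168  2.165 -0.056  0.566 -1.403]
```

View pics/e2.png

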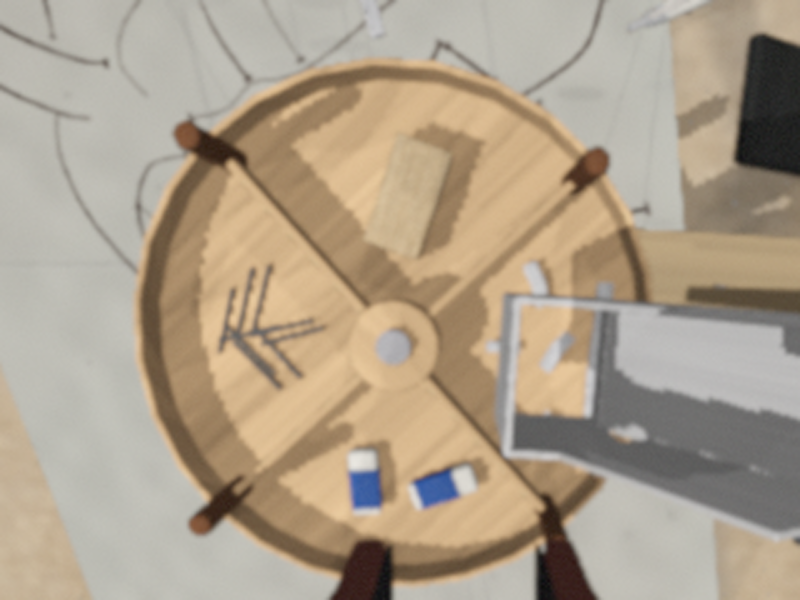

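Run:
```python
from station import viewer
from h import *
T=Tf("e.npz")
w=toworld(viewer,"wrist",np.array([(187,136),(596,161),(200,524),(394,346)])/2.5+[70,0],[105,105,105,65],T)
d=w[:3,:2]-AX; print(w,np.degrees(np.arctan2(d[:,1],d[:,0])),np.linalg.norm(d,axis=1))
v=w[1]-w[2]; print("diagonal angle",np.degrees(np.arctan2(v[1],v[0])))
# axle check yaw, mouth lip: z 77+?; long sidewalls
m=toworld(viewer,"wrist",np.array([(507,298),(505,455)])/2.5+[70,0],137,T); print(m,np.degrees(np.arctan2(*(m[1]-m[0])[:2][::-1])))
```

```text
[[ 453.775 -188.971  105.   ]
 [ 465.439    3.952  105.   ]
 [ 646.661 -200.814  105.   ]
 [ 555.786  -97.593   65.   ]] [-138.076  131.449  -48.431] [136.453 135.751 137.69 ]
diagonal angle 131.50957387702564
[[527.879 -39.194 137.   ]
 [600.809 -39.1   137.   ]] 0.0739914684888863
```

Run:
```python
import cv2
for n,(r,c) in {"e":((100,240),(240,440)),"c":((60,200),(240,512)),"a_top":((130,200),(150,265)),"a_scene":((110,230),(180,290))}.items():
    i=cv2.imread(f"pics/{n}.png")[r[0]:r[1],c[0]:c[1]]; cv2.imwrite(f"pics/z_{n}.png",cv2.resize(i,None,fx=5 if n!="c" else 2.9,fy=5 if n!="c" else 2.9,interpolation=2)[:600,:800])
```

```text
(no output)
```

View pics/z_c.png

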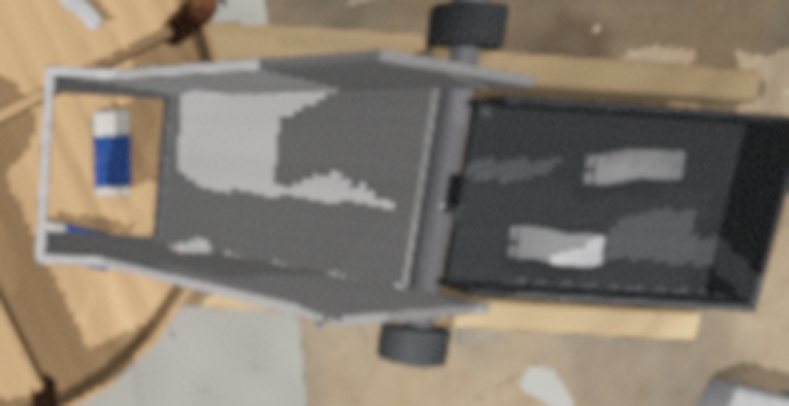

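View pics/z_a_top.png

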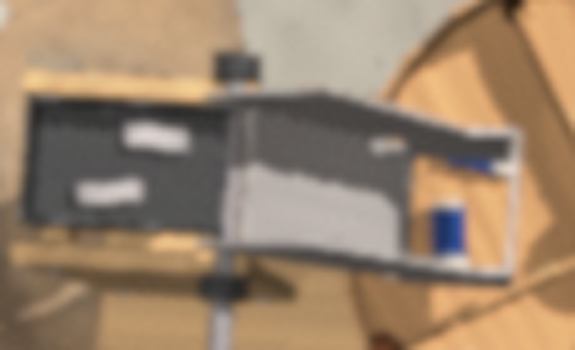

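View pics/z_a_scene.png

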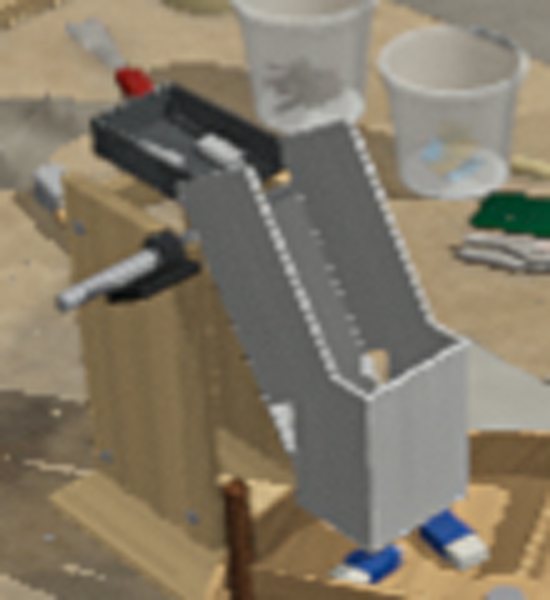

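View pics/z_e.png

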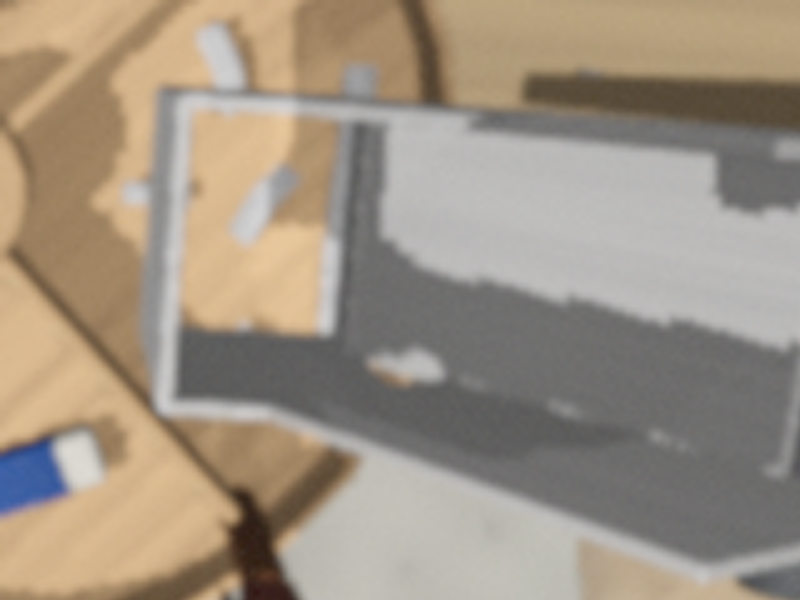

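Run:
```python
from station import viewer
from h import *
Te,Tc=Tf("e.npz"),Tf("c.npz")
def a(n,px,z,T=None):
    w=toworld(viewer,n,px,z,T); v=w[0]-w[1]; print(n,w[:,:2].ravel(),np.degrees(np.arctan2(v[1],v[0])) )
E=np.array([(160,410),(180,100)])/5+[240,100]
C=np.array([(42,258),(50,75)])/2.9+[240,60]
Tp=np.array([(518,132),(512,280)])/5+[150,130]
for z in (130,150,170): a("wrist",E,z,Te);a("wrist",C,z,Tc);a("top",Tp,z)
print('axle');a("wrist",np.array([(414,345),(468,25)])/2.9+[240,60],203,Tc)
a("wrist",np.array([(404,285),(436,90)])/2.9+[240,60],203,Tc)
a("top",np.array([(237,70),(224,288)])/5+[150,130],203)
```

```text
wrist [602.521 -38.686 528.965 -35.081] -2.8062775656705043
wrist [596.956 -39.756 525.988 -36.579] -2.5634456275737705
top [595.906 -42.994 524.434 -40.127] -2.2967324874058144
wrist [597.631 -39.869 528.381 -36.475] -2.8062775656705
wrist [594.392 -39.693 527.564 -36.701] -2.56344562757377
top [592.817 -42.921 522.941 -40.118] -2.2967324874058135
wrist [592.741 -41.052 527.797 -37.868] -2.8062775656705052
wrist [591.827 -39.629 529.14  -36.823] -2.5634456275737647
top [589.729 -42.848 521.449 -40.11 ] -2.2967324874058153
axle
wrist [616.339  84.007 516.897  89.444] -3.129678909656481
wrist [596.268  78.42  535.733  81.807] -3.202504905709213
top [612.369  81.935 515.418  86.752] -2.844861748473081
```

```bash
cat > press.py <<'E'
from station import env,set_gripper,viewer
from h import *
y=np.radians(-2.9);M=np.array([[np.cos(y),-np.sin(y)],[np.sin(y),np.cos(y)]])
def S(x,yy): return M@[x,yy]+AX
a=np.radians(14); yv=np.r_[M@[0,1],0]; xs=np.r_[M@[1,0],0]; Z=xs*np.sin(a)+np.array([0,0,-np.cos(a)])
Q=R.from_matrix(np.c_[np.cross(yv,Z),yv,Z]).as_quat()
def tcp(tz): return np.r_[S(-98,129),tz]-80*Z
E
python3 - <<'E'
from press import *
env.reach(tcp(320),Q); set_gripper(0); env.move_l(tcp(265),rate=120)
s=env.read_state(); cv2.imwrite("pics/f.png",viewer.camera("wrist")); cv2.imwrite("pics/f_s.png",cv2.resize(viewer.camera("scene")[90:240,160:360],None,fx=4,fy=4,interpolation=2))
print(s['time_s'],s['tool_pos'],tcp(265),s['width'],s['force'])
E
```

```text
15.7083 [444.927  37.002 343.011] [444.623  36.972 342.624] 0.5995992196248981 [0.985 0.454 0.755]
```

View pics/f.png

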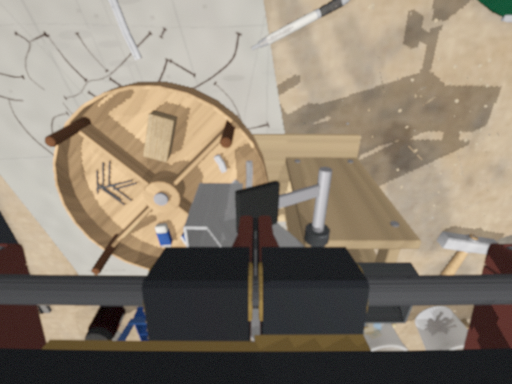

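View pics/f_s.png

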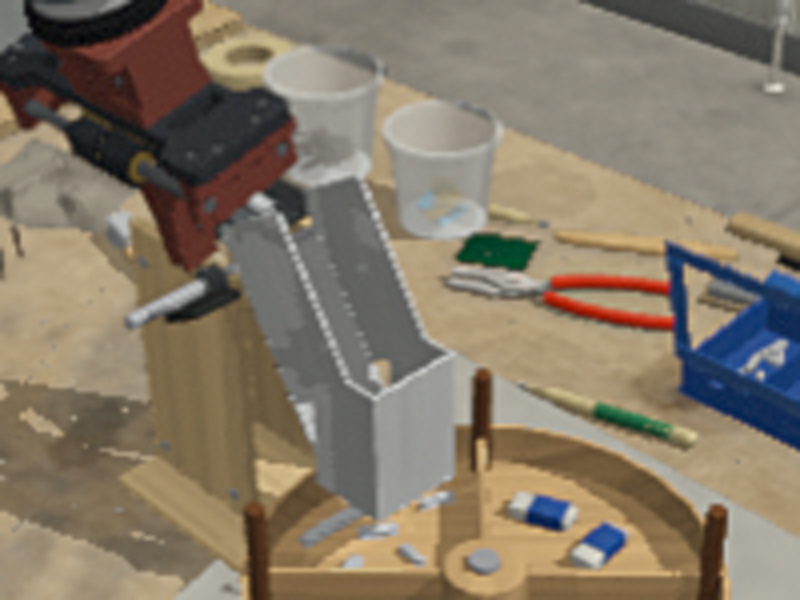

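Run:
```python
from press import *
for tz in (225,200,190,183,177):
    r=env.move_l(tcp(tz),rate=60,f_stop=9)
    s=env.read_state(); print(tz,r,s['time_s'],s['tool_pos'],s['force'])
    if r: break
env.hold(1.3)
s=env.read_state();print(s['force'],s['tool_pos'])
cv2.imwrite("pics/g_s.png",cv2.resize(viewer.camera("scene")[90:240,160:360],None,fx=4,fy=4,interpolation=2))
cv2.imwrite("pics/g_t.png",cv2.resize(viewer.camera("top")[120:260,130:330],None,fx=4,fy=4,interpolation=2))
```

```text
225 False 16.625 [444.54   37.024 302.526] [-1.044  0.214  1.081]
200 False 17.1917 [444.376  36.927 277.25 ] [-1.358 -1.605  0.682]
190 False 17.5083 [444.448  36.919 267.313] [-0.502 -0.088  0.514]
183 False 17.775 [444.488  36.922 260.369] [ 0.094 -0.994  0.703]
177 False 18.025 [444.48   36.924 254.375] [-0.719 -1.726  0.123]
[-0.612 -2.016  0.723] [444.607  36.986 254.611]
```

View pics/g_s.png

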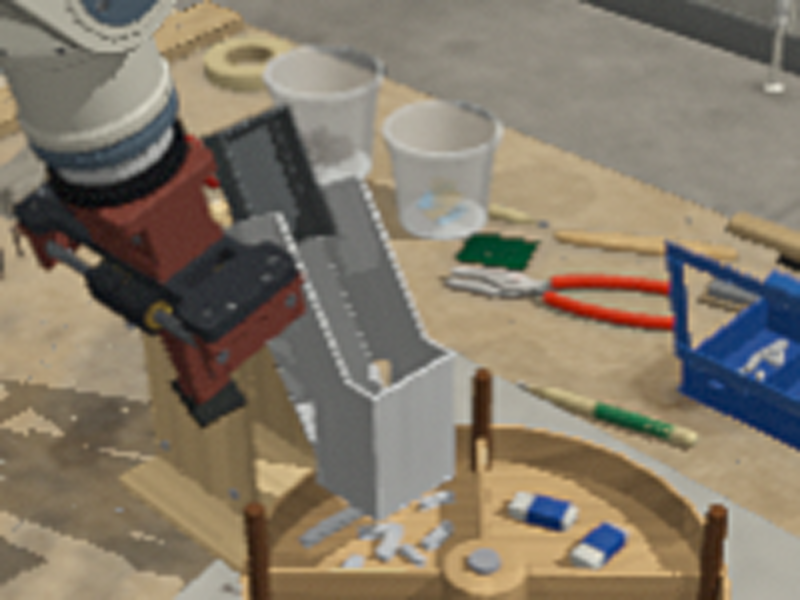

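View pics/g_t.png

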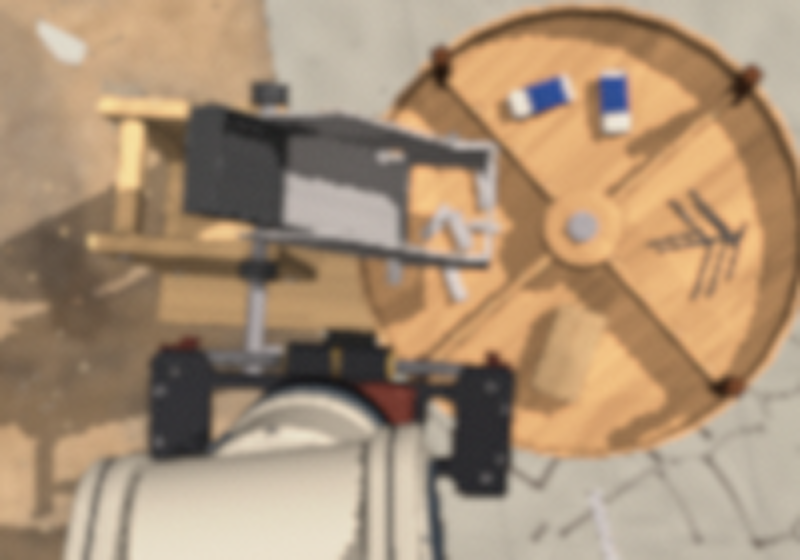

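Run:
```python
from press import *
env.move_l(tcp(255),rate=70); env.move_l(tcp(330),rate=150)
env.reach([590,-60,390],[0,1,0,0]); env.hold(.2)
s=env.read_state(); im=viewer.camera("wrist"); np.savez("h.npz",p=s['tool_pos'],q=s['orientation'])
cv2.imwrite("pics/h2.png",cv2.resize(im[0:240,70:390],None,fx=2.5,fy=2.5,interpolation=2)); print(s['time_s'],s['force'])
env.reach([440,-250,390],[0,1,0,0])
cv2.imwrite("pics/h_s.png",cv2.resize(viewer.camera("scene")[90:240,160:360],None,fx=4,fy=4,interpolation=2))
cv2.imwrite("pics/h_t.png",cv2.resize(viewer.camera("top")[120:260,130:330],None,fx=4,fy=4,interpolation=2))
```

```text
22.2333 [-0.321  0.343  0.492]
```

View pics/h2.png

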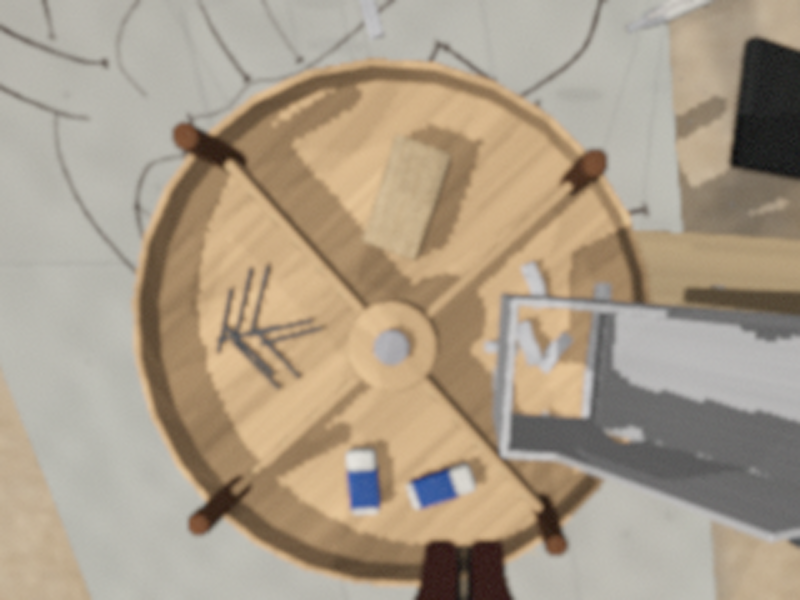

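View pics/h_s.png

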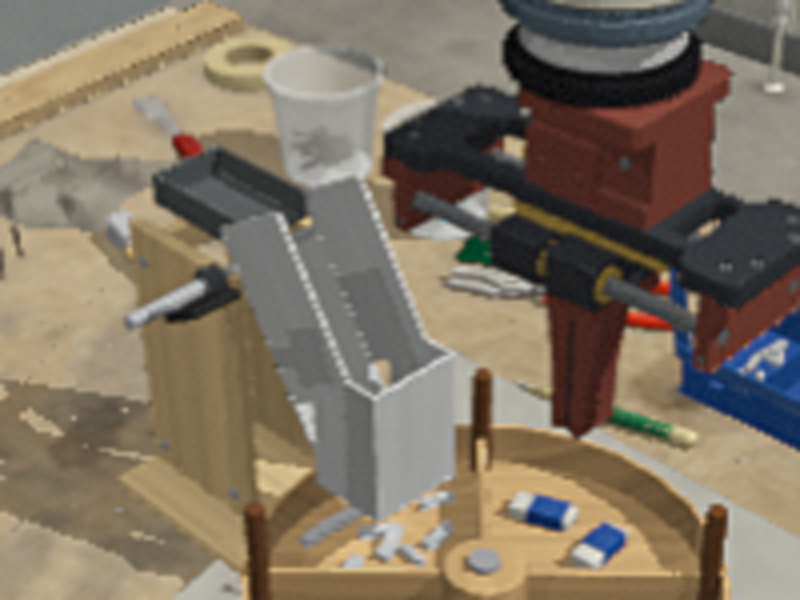

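View pics/h_t.png

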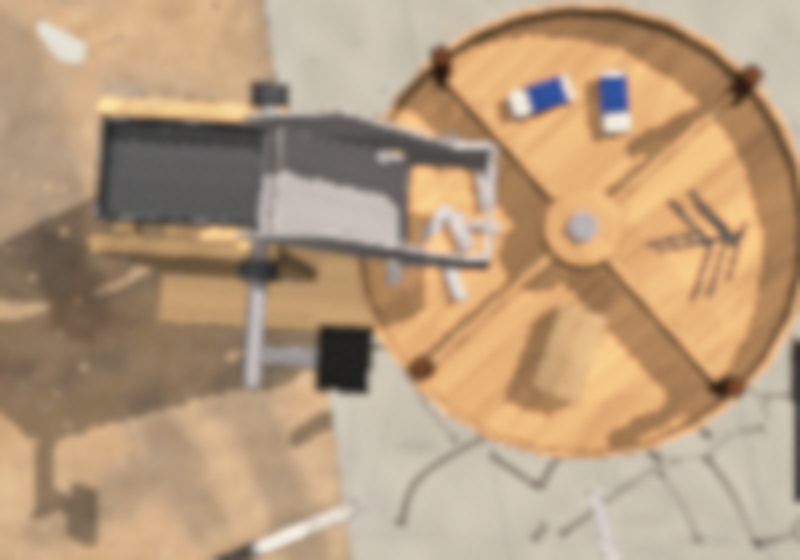

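Run:
```python
from station import env,workorder
env.hold(.3); print(workorder.sign_off())
```

```text
the job is handed in; nothing more can be done
None
```

The job is done and handed in, about 23 s in on the robot's clock. Both offcuts from the pan are in the lead bay, and that bay is standing under the chute.

**Tray:** I straddled the far peg with the fingers, carried it about 73° clockwise round the axis, gripped it to centre it, and released it. By the peg positions, the lead bay's middle sits at 86.7°. The chute axis measured about 87.2°, so the bay is within about half a degree of square. The individual chute readings varied by up to 0.9°, so that figure carries about the same uncertainty.

**Pan:** I pressed the rubber pad down with closed fingers, held it 1.3 s, then lifted clear. The force reading never clearly showed the stop (2 N or less, close to the noise). I judged the tip from the pictures instead, which showed the pan tipped well up.

**Final checks:** The scene and top pictures show the pan empty and back at rest, and the chute empty. Two extra offcuts lie in the lead bay. The tray did not move when the pad was pressed, the fingers never went near the offcuts, and the arm ended clear of everything.

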